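# Seat a capacitor in the V-block of its carrier bar and hold it down

### The job

Lay the carrier bar, V-block up, across the two stand-off brackets of the mounting plate so that it rests on both seats between their lips with the V-block midway between them, and let go of it. Then take the capacitor from its cardboard insert and lower it, without dropping it, into the V-block, centred along the block and with its screw terminals towards the row of terminal blocks. Finish with the fingers holding the capacitor pressed firmly down onto both flanks of the V, ready for its strap, and leave the screwdriver, circuit breaker and blue bin where they are.

Things in the scene. Friction and masses are not known exactly. Their poses are not given: they have to be found in the camera images.
- plate: Fixed steel mounting plate flat on the bench, 190 (x) by 330 (y) by 3 mm. Origin: on its underside under the line of the bar, midway between the brackets (the plate reaches from x = -115 to +75 mm); z up. A grey slotted duct 34 mm high runs along its -x edge, a row of grey terminal blocks 28 mm high along its +y edge. The bar belongs along its y axis, centred on plate x = 0, y = 0, underside 43 mm above the bench.
- standoff_a: Steel stand-off bracket fixed on the plate at plate y = -85 mm. Origin: middle of its flat seat, 43 mm above the bench, 28 mm long along plate y; axes as the plate's. Lips stand on the seat's -x and +x sides, 42 mm apart at the seat, flared to about 52 mm at their tips 17 mm above it.
- standoff_b: The same bracket at plate y = +85 mm, next to the terminal blocks. Origin: middle of its seat; axes as the plate's.
- bar: Loose steel bar 35 (x) by 220 (y) by 6 mm (z), flat on the bench, with an aluminium V-block fixed on its middle; 0.48 kg. Origin: centre of the bar's underside; y along the bar, z up. The block, 44 (x) by 56 mm (y), from 6 to 32 mm above the underside, is the place to grip, across x. The V runs along y; the seated capacitor's axis is 47.4 mm above the underside. Same either way round.
- flank_m: The V-block's -x flank, part of the bar, at 45 degrees (the V is 40 mm wide at its top). Origin: middle of the line where the seated capacitor touches it (bar x = -17.7, z = 29.7 mm); axes as the bar's.
- flank_p: The V-block's flank on the bar's +x side, part of the bar. Origin: middle of its contact line (bar x = +17.7, z = 29.7 mm).
- tray: Fixed cardboard packing insert in which the capacitor lies at the start: base 80 (x) by 130 (y) by 4 mm, with two strips 10 mm above the bench that keep the capacitor from rolling. Origin: centre of its underside, y along the capacitor.
- can: Loose screw-terminal capacitor: bare aluminium can, a plain cylinder of 50 mm diameter and 105 mm length, about 0.27 kg, stiff: a push of some 15 N holds it firmly. Origin: on its axis at mid-length; y along the axis towards its terminals, which stay on the +y end. It may have rolled about y. At the start its axis is level, 29 mm above the bench.
- can_terminals (a point): Centre of the capacitor's terminal end (black disc with two brass screw terminals, 7 mm proud), on the axis 52.5 mm from the can's middle.
- screwdriver: Loose screwdriver, 200 mm, 26 mm thick handle, lying to the robot's right; leave it. Origin: middle of its length, underside.
- breaker: Loose white two-pole circuit breaker, 82 by 36 by 72 mm, beyond the plate; leave it. Origin: centre of its underside.
- small_bin: Loose blue plastic bin with spare straps, 80 by 100 by 50 mm, on the far side; leave it. Origin: centre of its underside.
Things that resemble listed ones, but are neither listed nor needed, are in the scene too. Several things look just like the bar: the one meant starts farthest to the robot's right.

How it is judged:
By the outcome, as a careful person would: the job done as asked, in the order asked, and still so for the second after the job is handed in, while the arm keeps its last pose, push and grip.
It also fails if it takes over 72 s, if anything falls off the work surface, if the arm or the gripper's body presses on something with over 40 N, if the wrist force passes 120 N, or if a joint passes its speed limit or range.

### The arm

A 6-joint arm with a two-finger parallel gripper is mounted at the origin on the work surface. World frame = base frame: x ahead of the robot, y to its left, z up, the work surface at z = 0. Lengths are in mm, angles in degrees, forces in N, time in s.
With the tool pointing down it reaches from about 275 to 750 mm from the base axis. Payload 10.2 kg.
Tool frame: the origin (TCP) lies at the very end of the fingers, on their centre line; the grasp point (between the pads) lies 19 mm behind it; z points along the fingers, x is the direction in which the jaws open and shut, and the axes are right-handed (so a half turn about z gives the same grasp; the last joint's range is limited). The gripper opens to 85 mm and grips with 20 to 120 N. Pads are 22 mm wide; open, the fingers measure 114 mm over their backs; the gripper's body (76 mm by 85 mm) begins 54 mm behind the grasp point. The pads swing forward as they close: fully open they stand 13 mm farther back than shut.
Start: joints at [60.31, 17.928, 85.812, -0, 76.261, -12.8], TCP at [152.551, 502.354, 231.294] pointing down, gripper open.
Joint ranges: [-168.41, 168.41], [-55.51, 124.54], [10.69, 146.95], [-70.63, 250.63], [1, 178], [-165.06, 165.06]. Speed limits (degrees/s): [136.94, 136.94, 172.46, 180, 180, 180].

### API

Orientations are given as [roll, pitch, yaw] about the fixed x, y, z axes, in that order (R = Rz(yaw) Ry(pitch) Rx(roll)).
In Python, from station import bot gives the robot as it stands.
- The arm moves only by the tool servo_tool, never from a script. Its argument "rows" is a list of rows, each an object of numbers: "rx", "ry", "rz": the turn, a rotation vector about the tool's x, y, z in rad; "x", "y", "z": the shift along the tool's x, y, z in cm; "hand": the gripper command: -1 is shut, 1 is fully open, values between are in proportion. A call has 1 to 8 rows; each row is the pose to reach, as a shift and turn from the pose commanded when the call began, along the tool's axes at that moment; what a row does not reach only later rows make up. A row lasts 1/10 s, in which the tool goes at most 50 mm and 8.59 degrees, less where a joint would pass 70% of its speed; a pose out of reach is approached as far as the arm can. A call with a gripper value outside its range is refused whole. The fingers move at their own pace and stop on an object; the grip force is fixed at half the most. Time passes only in rows, so rows that repeat a pose let the fingers close. It gives the time, the measured TCP pose, the force and the opening at its end, in the units of the state.
- bot.read_state(): the state, without advancing time (a new reading comes with each control period).
- bot.grab_frame(name): name is "scene" or "top"; returns (picture, depth): 420x560x3 uint8, blue, green, red; 420x560 float32, mm along the optical axis (not along the pixel's ray), 0 where there is no reading.
- bot.camera_info(name): a dict with "mtx" (3x3 intrinsics, pixels), "extrinsics" (4x4, takes a point from camera to world coordinates). Camera axes: x right, y down, z forward; pixel columns grow to the right and rows downward; lengths in mm; the calibration is good to about 2 mm. A picture is of the moment at which its call begins. camera_info takes no time and is no camera call.
- bot.finish_job(): hands the job in, once; it reports no verdict.
The state is a dict: "t": time; "qpos": joint angles; "joint_vel": joint speeds; "tau": joint torques, N m; "tool_pos": TCP position; "tcp_rot": TCP orientation; "contact_force": force on the tool from outside, world axes, zero at the start; "torque": the same for the moment, N m; "finger_gap": opening from 0.0 (shut) to 1.0 (fully open).
Only numpy, scipy, OpenCV 4.12 (cv2) and the standard library are available. Lean on these libraries where they do the work, as an engineer would, in place of code of your own. Each camera call takes 0.05 s, during which the arm holds its last target. There are 200 camera calls.

## Working session

There is one attempt and no reset: what is moved stays moved. The work goes in short steps, Python scripts to look and compute and a tool call to move; the robot and the scene stay as the last step left them, time stands still between calls to the robot, and variables do not carry over. Pictures are saved under pics/ and viewed, about 8 in all and at most 12, crops included, and the job is handed in when it is done.

Besides the shell and the picture viewer there is one more tool, called after "Call:" as name(argument=value, ...), one argument or row to a line, values as JSON. servo_tool: Moves the arm, as the interface text tells. Its arguments: {"type":"object","properties":{"rows":{"type":"array","items":{"type":"object","properties":{"rx":{"type":"number"},"ry":{"type":"number"},"rz":{"type":"number"},"x":{"type":"number"},"y":{"type":"number"},"z":{"type":"number"},"hand":{"type":"number"}}}}},"required":["rows"]}

```bash
mkdir -p pics; ls
python3 - <<'E'
from station import bot
import cv2,numpy as np
s=bot.read_state();print(s)
for n in("scene","top"):
    i,d=bot.grab_frame(n);c=bot.camera_info(n);print(n,c);np.savez(f"{n}0.npz",i=i,d=d,**{k:np.array(v) for k,v in c.items() if k in("mtx","extrinsics")})
    cv2.imwrite(f"pics/{n}0.png",i)
E
```

```text
pics
{'t': 0.0, 'qpos': array([ 6.03107918e+01,  1.79580963e+01,  8.58549421e+01,  1.69452048e-03,
        7.62602400e+01, -1.27992215e+01]), 'joint_vel': array([0.02191776, 0.00318597, 0.01808054, 0.02758888, 0.00448593,
       0.01650449]), 'tau': array([-1.10755541e-04, -4.12266827e+01, -2.59745497e+01, -1.92323259e-04,
        4.09874061e-03, -3.14299473e-05]), 'tool_pos': array([152.39775807, 502.1230259 , 230.74098396]), 'tcp_rot': array([-1.79982162e+02,  7.10930409e-02,  7.31096209e+01]), 'contact_force': array([ 0.62008421, -1.4640828 , -0.30430977]), 'torque': array([-0.04783789, -0.02390881,  0.02448029]), 'finger_gap': 0.9983839986919931}
scene {'mtx': array([[384.8591848 ,   0.        , 283.01226837],
       [  0.        , 384.8591848 , 212.21853365],
       [  0.        ,   0.        ,   1.        ]]), 'extrinsics': array([[ 7.92210800e-01,  3.82101555e-01, -4.75815563e-01,
         9.54840701e+02],
       [ 6.09962234e-01, -5.19643718e-01,  5.98261214e-01,
        -5.67716381e+02],
       [-1.86580284e-02, -7.64178518e-01, -6.44734884e-01,
         6.36506595e+02],
       [ 0.00000000e+00,  0.00000000e+00,  0.00000000e+00,
         1.00000000e+00]])}
top {'mtx': array([[449.18810803,   0.        , 281.53438014],
       [  0.        , 449.18810803, 208.59934747],
       [  0.        ,   0.        ,   1.        ]]), 'extrinsics': array([[ 2.91860497e-02, -9.89861493e-01,  1.39005035e-01,
         3.86234180e+02],
       [-9.99429960e-01, -3.12590091e-02, -1.27526089e-02,
        -4.44553877e+01],
       [ 1.69684761e-02, -1.38553598e-01, -9.90209559e-01,
         1.26019310e+03],
       [ 0.00000000e+00,  0.00000000e+00,  0.00000000e+00,
         1.00000000e+00]])}
```

View pics/scene0.png

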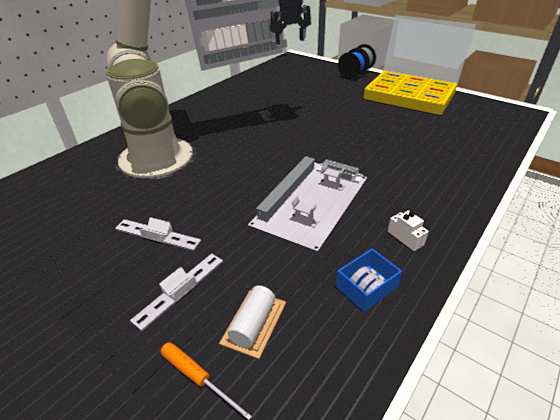

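View pics/top0.png

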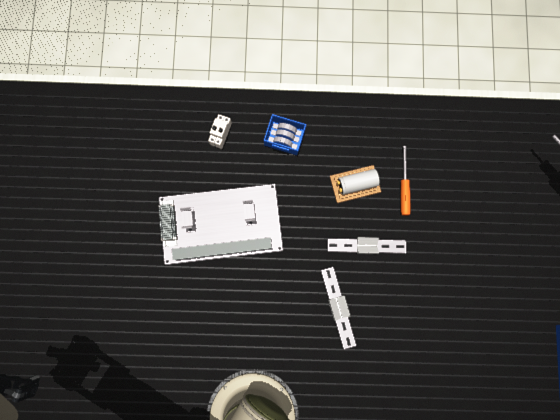

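The scene view shows two bars with V-blocks, at (158,230) and (178,285), plus the can at (253,315) and the plate at (310,200). Bar candidates in the top view are (367,245) and (339,308). Image right is -y, so the one meant is (367,245). The can is at (357,183), with its dark terminal end on the left (+y).

```bash
cat > h.py <<'E'
import numpy as np,cv2
from station import bot
def load(n,f=None):
    if f: z=np.load(f); return z["i"],z["d"],z["mtx"],z["extrinsics"]
    i,d=bot.grab_frame(n);c=bot.camera_info(n);return i,d,c["mtx"],c["extrinsics"]
def cloud(d,K,E):
    v,u=np.mgrid[:d.shape[0],:d.shape[1]]
    p=np.stack([(u-K[0,2])*d/K[0,0],(v-K[1,2])*d/K[1,1],d],-1)
    w=p@E[:3,:3].T+E[:3,3]; w[d<=0]=np.nan; return w
def plane(uv,z,K,E):  # pixel ray to height z
    uv=np.atleast_2d(uv);r=np.c_[(uv[:,0]-K[0,2])/K[0,0],(uv[:,1]-K[1,2])/K[1,1],np.ones(len(uv))]@E[:3,:3].T
    return E[:3,3]+r*((z-E[2,3])/r[:,2])[:,None]
def proj(P,K,E):
    q=(np.atleast_2d(P)-E[:3,3])@E[:3,:3]; return (q@K.T)[:,:2]/q[:,2:]
def box(p):  # min area rect of xy points
    return cv2.minAreaRect(p[:,:2].astype(np.float32))
E
python3 - <<'E'
from h import *
for n in("top","scene"):
    i,d,K,E=load(n,n+"0.npz");w=cloud(d,K,E);z=w[...,2]
    m=(d>0)&(w[...,0]>250)&(w[...,0]<800)&(abs(w[...,1])<350)
    print(n,"bench z",np.nanmedian(z[m]))
    # bars etc: raised components
    for lo,hi,a in((3.5,80,40),(20,80,15)):
        k,lab,st,_=cv2.connectedComponentsWithStats((m&(z>lo)&(z<hi)).astype(np.uint8))
        for j in range(1,k):
            if st[j,4]>=a:
                q=w[lab==j];r=box(q);print(lo,"n",st[j,4],"px",st[j,:4],"c",np.round(r[0],1),"size",np.round(r[1],1),"ang",round(r[2],1),"ztop",np.round(np.percentile(q[:,2],[50,95]),1))
i,d,K,E=load("top","top0.npz")
c=np.hstack([cv2.resize(i[165:275,150:290],None,fx=2.8,fy=2.8*1.27,interpolation=2),cv2.resize(i[150:260,315:455],None,fx=2.8,fy=2.8*1.27,interpolation=2)])
cv2.imwrite("pics/crop0.png",c);print(c.shape)
E
```

```text
top bench z 0.12408063809948544
3.5 n 439 px [206 119  24  29] c [771.5 129.7] size [50.9 75.7] ang 71.6 ztop [51.6 70.2]
3.5 n 715 px [264 122  42  32] c [766.6 -61.5] size [105.   82.4] ang 79.6 ztop [28.4 50.6]
3.5 n 1075 px [330 166  52  35] c [ 644.2 -273. ] size [ 81.3 141.8] ang 13.9 ztop [42.2 54.2]
3.5 n 47 px [233 186  14  13] c [608.9  58.2] size [28.4 36.1] ang 45.8 ztop [5.1 7. ]
3.5 n 42 px [268 186   9  16] c [604.4 -33. ] size [45.2 20.6] ang 13.0 ztop [4.7 7.9]
3.5 n 45 px [216 189  20  12] c [603.1  97. ] size [55.2 25.2] ang 70.6 ztop [4.8 7.1]
3.5 n 361 px [238 193  25  37] c [553.9  31.7] size [58.6 95.5] ang 74.6 ztop [40.8 58.7]
3.5 n 2612 px [158 196 123  67] c [510.3 113.5] size [186.9 335.6] ang 6.1 ztop [33.2 43. ]
3.5 n 48 px [210 202  15  15] c [554.7 117.3] size [35.3 40.3] ang 15.2 ztop [4.7 6.5]
3.5 n 45 px [197 214  16  11] c [521. 155.] size [23.8 41.3] ang 45.2 ztop [4.6 7.1]
3.5 n 695 px [327 237  58  17] c [ 465.8 -270.3] size [ 43.9 159.6] ang 0.7 ztop [10.1 31.1]
3.5 n 698 px [321 267  30  58] c [ 323.  -214.6] size [160.5  45.6] ang 16.6 ztop [
[... 2261 characters left out ...]
 28.2] size [56.7 31.6] ang 7.5 ztop [42.2 58.3]
20 n 621 px [390 211  33  32] c [769.9 120.5] size [38.3 71. ] ang 73.7 ztop [49.2 68.8]
20 n 160 px [149 218  22  12] c [ 289.4 -211. ] size [59.8 16.3] ang 17.1 ztop [26.2 31.5]
20 n 97 px [140 229  25   9] c [ 299.5 -240.8] size [58.  14.9] ang 20.3 ztop [26.3 32.4]
20 n 1303 px [337 249  56  56] c [771.1 -63.6] size [103.2  80.9] ang 75.2 ztop [32.7 49.3]
20 n 240 px [160 267  27  23] c [ 450.7 -301.9] size [57.3 17.7] ang 89.7 ztop [26.  31.7]
20 n 145 px [171 276  25  21] c [ 481.3 -302.2] size [55.9 14.3] ang 89.4 ztop [27.2 31.9]
20 n 1562 px [228 286  48  60] c [ 642.5 -273.4] size [ 49.2 107.7] ang 15.8 ztop [48.1 53.3]
(391, 784, 3)
```

View pics/crop0.png

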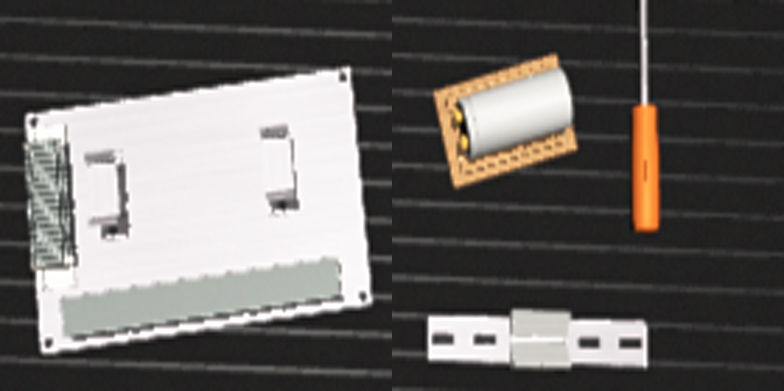

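The crop confirms the choice: the slotted bar with its block is at crop (541,338), i.e. top pixel about (368,245). The can's terminals are at crop (462,130), facing +y. The brackets are at crop (107,195) and (280,170), and the terminal blocks at crop (50,200). Next I refine the poses with model fits.

Run:
```python
from h import *
from scipy.optimize import least_squares
for n in("top","scene"):
    i,d,K,E=load(n,n+"0.npz");w=cloud(d,K,E);x,y,z=w[...,0],w[...,1],w[...,2]
    # can: side points (away from base), axis level at 29
    m=(abs(x-642)<70)&(abs(y+271)<75)&(z>18)&(z<60); q=w[m]
    def f(p):
        a=np.radians(p[1]);e=(q[:,0]-p[0])*np.cos(a)+(q[:,1]+270)*np.sin(a)
        return np.hypot(e,q[:,2]-29)-25
    r=least_squares(f,[642,16],loss="soft_l1");a=np.radians(r.x[1])
    t=-(q[:,0]-r.x[0])*np.sin(a)+(q[:,1]+270)*np.cos(a);k=abs(f(r.x))<4
    lo,hi=np.percentile(t[k],[.5,99.5]);c=(lo+52.5)
    print(n,"can x0,yaw",r.x,"t",lo,hi,"rms",np.std(f(r.x)[k]),"centre by -end",r.x[0]-np.sin(a)*c,-270+np.cos(a)*c,"by mid(-3.5)",r.x[0]-np.sin(a)*((lo+hi)/2-3.5),-270+np.cos(a)*((lo+hi)/2-3.5))
    # bar: bright pixels at z=6 plane
    g=cv2.cvtColor(i,cv2.COLOR_BGR2GRAY);u=proj([[466,-301,6]],K,E)[0].astype(int)
    k_,lab,st,_=cv2.connectedComponentsWithStats((g>110).astype(np.uint8))
    l=lab[u[1]-6:u[1]+7,u[0]-6:u[0]+7];j=np.bincount(l[l>0]).argmax();vv,uu=np.where(lab==j)
    P=plane(np.c_[uu,vv],6,K,E)
    s=P[abs(P[:,1]+301)>45]; print(" bar rect",st[j],box(s))
    # block: rect of z>20
    B=w[(abs(x-466)<40)&(abs(y+301)<45)&(z>20)&(z<36)];print(" block",box(B))
    for nm,(cx,cy) in dict(a=(548,29.),b=(523.4,197.)).items():
        B=w[(abs(x-cx)<36)&(abs(y-cy)<20)&(z>38)&(z<62)];print(" bracket",nm,len(B),box(B),"seat",np.median(B[(abs(B[:,0]-cx)<15),2]))
    Pm=plane(np.argwhere((g>150)&(lab==np.bincount(lab[int(proj([[575,110,3]],K,E)[0][1])-3:][:6,int(proj([[575,110,3]],K,E)[0][0])-3:][:,:6].ravel()).argmax()))[:,::-1],3,K,E)
    print(" plate",box(Pm))
```

```text
top can x0,yaw [643.00281035  15.85916041] t -53.792503160626374 50.393360536229636 rms 1.659663531218998 centre by -end 643.3560173809581 -271.24330575892185 by mid(-3.5) 644.4237160931118 -275.0016565942077
 bar rect [ 327  237   80   17 1002] ((465.6595764160156, -301.28265380859375), (36.27495574951172, 221.2513427734375), 0.2358514964580536)
 block ((466.08636474609375, -300.8590393066406), (43.93043518066406, 57.66984558105469), 0.7450289130210876)
 bracket a 205 ((548.7057495117188, 29.428813934326172), (57.059993743896484, 27.524272918701172), 7.895148754119873) seat 42.977050137329115
 bracket b 221 ((523.3746948242188, 197.3074188232422), (57.52440643310547, 28.298580169677734), 8.174701690673828) seat 42.479065812355884
 plate ((514.870849609375, 111.85413360595703), (191.40382385253906, 332.48321533203125), 8.561894416809082)
scene can x0,yaw [640.35601338  15.73584421] t -56.442524783621174 48.03414132355019 rms 0.9982067462429 centre by -end 641.4252365554358 -273.7947679063721 by mid(-3.5) 642.4454106091308 -277.41545611663184
 bar rect [ 130  253   93   77 1695] ((464.5554504394531, -302.2950744628906), (37.06732940673828, 221.42013549804688), 0.4407653212547302)
 block ((465.1392517089844, -301.9339599609375), (57.266700744628906, 46.65100860595703), 89.69510650634766)
 bracket a 221 ((547.51806640625, 28.213220596313477), (56.67038345336914, 31.613540649414062), 7.540043354034424) seat 41.95200726515179
 bracket b 158 ((522.248779296875, 196.517578125), (58.015655517578125, 31.090042114257812), 7.334566116333008) seat 41.455053011406676
 plate ((513.4306030273438, 122.89873504638672), (189.47097778320312, 359.81341552734375), 8.224440574645996)
```

Call:
servo_tool(
  rows=[
    {"x": -28.5, "y": 22.4, "z": 3.4, "rz": 1.1, "hand": 1},
    {"x": -28.5, "y": 22.4, "z": 3.4, "rz": 1.1, "hand": 1},
    {"x": -28.5, "y": 22.4, "z": 3.4, "rz": 1.1, "hand": 1},
    {"x": -28.5, "y": 22.4, "z": 3.4, "rz": 1.1, "hand": 1},
    {"x": -28.5, "y": 22.4, "z": 3.4, "rz": 1.1, "hand": 1},
    {"x": -28.5, "y": 22.4, "z": 3.4, "rz": 1.1, "hand": 1},
    {"x": -28.5, "y": 22.4, "z": 3.4, "rz": 1.1, "hand": 1},
    {"x": -28.5, "y": 22.4, "z": 3.4, "rz": 1.1, "hand": 1},
  ],
)

```text
$.rows[0]: bad value
```

Call:
servo_tool(
  rows=[
    {"x": -3.5, "y": 2.8, "z": 0.4, "rx": 0.0, "ry": 0.0, "rz": 0.14, "hand": 1.0},
    {"x": -28.5, "y": 22.4, "z": 3.4, "rx": 0.0, "ry": 0.0, "rz": 1.1, "hand": 1.0},
    {"x": -28.5, "y": 22.4, "z": 3.4, "rx": 0.0, "ry": 0.0, "rz": 1.1, "hand": 1.0},
    {"x": -28.5, "y": 22.4, "z": 3.4, "rx": 0.0, "ry": 0.0, "rz": 1.1, "hand": 1.0},
    {"x": -28.5, "y": 22.4, "z": 3.4, "rx": 0.0, "ry": 0.0, "rz": 1.1, "hand": 1.0},
    {"x": -28.5, "y": 22.4, "z": 3.4, "rx": 0.0, "ry": 0.0, "rz": 1.1, "hand": 1.0},
    {"x": -28.5, "y": 22.4, "z": 3.4, "rx": 0.0, "ry": 0.0, "rz": 1.1, "hand": 1.0},
    {"x": -28.5, "y": 22.4, "z": 3.4, "rx": 0.0, "ry": 0.0, "rz": 1.1, "hand": 1.0},
  ],
)

```text
t: 0.9
tool_pos: [284.6, 161.7, 196.9]
tcp_rot: [180.0, 0.0, 9.6]
contact_force: [-0.2, 0.9, 0.8]
finger_gap: 1.003
```

Call:
servo_tool(
  rows=[
    {"x": 6.8, "y": 34.4, "z": 4.0, "rx": 0.0, "ry": 0.0, "rz": 0.169, "hand": 1.0},
    {"x": 6.8, "y": 34.4, "z": 4.0, "rx": 0.0, "ry": 0.0, "rz": 0.169, "hand": 1.0},
    {"x": 6.8, "y": 34.4, "z": 4.0, "rx": 0.0, "ry": 0.0, "rz": 0.169, "hand": 1.0},
    {"x": 6.8, "y": 34.4, "z": 4.0, "rx": 0.0, "ry": 0.0, "rz": 0.169, "hand": 1.0},
    {"x": 6.8, "y": 34.4, "z": 4.0, "rx": 0.0, "ry": 0.0, "rz": 0.169, "hand": 1.0},
    {"x": 6.8, "y": 34.4, "z": 4.0, "rx": 0.0, "ry": 0.0, "rz": 0.169, "hand": 1.0},
    {"x": 6.8, "y": 34.4, "z": 4.0, "rx": 0.0, "ry": 0.0, "rz": 0.169, "hand": 1.0},
    {"x": 6.8, "y": 34.4, "z": 4.0, "rx": 0.0, "ry": 0.0, "rz": 0.169, "hand": 1.0},
  ],
)

```text
t: 1.7
tool_pos: [412.1, -166.4, 156.2]
tcp_rot: [180.0, 0.0, 0.2]
contact_force: [-0.2, 0.7, -0.8]
finger_gap: 1.004
```

Call:
servo_tool(
  rows=[
    {"x": 1.8, "y": 4.5, "z": 2.0, "rx": 0.0, "ry": 0.0, "rz": 0.0, "hand": 1.0},
    {"x": 3.5, "y": 9.0, "z": 4.0, "rx": 0.0, "ry": 0.0, "rz": 0.0, "hand": 1.0},
    {"x": 5.3, "y": 13.98, "z": 6.0, "rx": 0.0, "ry": 0.0, "rz": 0.0, "hand": 1.0},
    {"x": 5.3, "y": 13.98, "z": 8.0, "rx": 0.0, "ry": 0.0, "rz": 0.0, "hand": 1.0},
    {"x": 5.3, "y": 13.98, "z": 9.7, "rx": 0.0, "ry": 0.0, "rz": 0.0, "hand": 1.0},
    {"x": 5.3, "y": 13.98, "z": 9.7, "rx": 0.0, "ry": 0.0, "rz": 0.0, "hand": 1.0},
    {"x": 5.3, "y": 13.98, "z": 9.7, "rx": 0.0, "ry": 0.0, "rz": 0.0, "hand": 1.0},
  ],
)

```text
t: 2.4
tool_pos: [465.3, -301.1, 60.8]
tcp_rot: [-180.0, 0.0, 0.4]
contact_force: [-0.3, 0.1, 0.3]
finger_gap: 0.997
```

Call:
servo_tool(
  rows=[
    {"x": 0.0, "y": 0.0, "z": 2.0, "rx": 0.0, "ry": 0.0, "rz": 0.0, "hand": 1.0},
    {"x": 0.0, "y": 0.0, "z": 4.0, "rx": 0.0, "ry": 0.0, "rz": 0.0, "hand": 1.0},
    {"x": 0.0, "y": 0.0, "z": 5.2, "rx": 0.0, "ry": 0.0, "rz": 0.0, "hand": 1.0},
    {"x": 0.0, "y": 0.0, "z": 5.6, "rx": 0.0, "ry": 0.0, "rz": 0.0, "hand": 1.0},
    {"x": 0.0, "y": 0.0, "z": 5.6, "rx": 0.0, "ry": 0.0, "rz": 0.0, "hand": 0.3},
    {"x": 0.0, "y": 0.0, "z": 5.6, "rx": 0.0, "ry": 0.0, "rz": 0.0, "hand": 0.3},
    {"x": 0.0, "y": 0.0, "z": 5.6, "rx": 0.0, "ry": 0.0, "rz": 0.0, "hand": 0.3},
  ],
)

```text
t: 3.1
tool_pos: [465.6, -302.0, 5.2]
tcp_rot: [179.9, -0.1, 0.4]
contact_force: [0.5, 0.2, -0.6]
finger_gap: 0.65
```

Call:
servo_tool(
  rows=[
    {"x": 0.0, "y": 0.0, "z": 0.0, "rx": 0.0, "ry": 0.0, "rz": 0.0, "hand": -1.0},
    {"x": 0.0, "y": 0.0, "z": 0.0, "rx": 0.0, "ry": 0.0, "rz": 0.0, "hand": -1.0},
    {"x": 0.0, "y": 0.0, "z": 0.0, "rx": 0.0, "ry": 0.0, "rz": 0.0, "hand": -1.0},
    {"x": 0.0, "y": 0.0, "z": 0.0, "rx": 0.0, "ry": 0.0, "rz": 0.0, "hand": -1.0},
    {"x": 0.0, "y": 0.0, "z": 0.0, "rx": 0.0, "ry": 0.0, "rz": 0.0, "hand": -1.0},
    {"x": 0.0, "y": 0.0, "z": 0.0, "rx": 0.0, "ry": 0.0, "rz": 0.0, "hand": -1.0},
  ],
)

```text
t: 3.7
tool_pos: [465.4, -302.0, 5.2]
tcp_rot: [180.0, -0.0, 0.4]
contact_force: [-2.1, 0.3, 7.4]
finger_gap: 0.504
```

Call:
servo_tool(
  rows=[
    {"x": 0.0, "y": 0.0, "z": -0.5, "rx": 0.0, "ry": 0.0, "rz": 0.0, "hand": -1.0},
    {"x": 0.0, "y": 0.0, "z": -1.5, "rx": 0.0, "ry": 0.0, "rz": 0.0, "hand": -1.0},
    {"x": 0.0, "y": 0.0, "z": -3.0, "rx": 0.0, "ry": 0.0, "rz": 0.0, "hand": -1.0},
    {"x": 0.0, "y": 0.0, "z": -5.0, "rx": 0.0, "ry": 0.0, "rz": 0.0, "hand": -1.0},
    {"x": 0.0, "y": 0.0, "z": -7.0, "rx": 0.0, "ry": 0.0, "rz": 0.0, "hand": -1.0},
    {"x": 0.0, "y": 0.0, "z": -9.0, "rx": 0.0, "ry": 0.0, "rz": 0.0, "hand": -1.0},
    {"x": 0.0, "y": 0.0, "z": -10.0, "rx": 0.0, "ry": 0.0, "rz": 0.0, "hand": -1.0},
  ],
)

```text
t: 4.4
tool_pos: [465.6, -301.9, 106.3]
tcp_rot: [179.9, -0.1, 0.4]
contact_force: [0.5, -0.1, -5.6]
finger_gap: 0.501
```

Call:
servo_tool(
  rows=[
    {"x": 0.2, "y": -1.0, "z": 0.0, "rx": 0.0, "ry": 0.0, "rz": -0.01, "hand": -1.0},
    {"x": 0.6, "y": -3.2, "z": 0.0, "rx": 0.0, "ry": 0.0, "rz": -0.025, "hand": -1.0},
    {"x": 1.1, "y": -6.0, "z": 0.0, "rx": 0.0, "ry": 0.0, "rz": -0.045, "hand": -1.0},
    {"x": 1.6, "y": -9.0, "z": 0.0, "rx": 0.0, "ry": 0.0, "rz": -0.065, "hand": -1.0},
    {"x": 2.1, "y": -12.0, "z": 0.0, "rx": 0.0, "ry": 0.0, "rz": -0.085, "hand": -1.0},
    {"x": 2.65, "y": -15.0, "z": 0.0, "rx": 0.0, "ry": 0.0, "rz": -0.105, "hand": -1.0},
    {"x": 3.2, "y": -18.0, "z": 0.0, "rx": 0.0, "ry": 0.0, "rz": -0.125, "hand": -1.0},
    {"x": 3.66, "y": -20.7, "z": 0.0, "rx": 0.0, "ry": 0.0, "rz": -0.141, "hand": -1.0},
  ],
)

```text
t: 5.2
tool_pos: [499.7, -92.0, 103.2]
tcp_rot: [-179.9, 0.1, 8.6]
contact_force: [0.6, -0.2, -5.3]
finger_gap: 0.504
```

Call:
servo_tool(
  rows=[
    {"x": 0.95, "y": -2.9, "z": 0.0, "rx": 0.0, "ry": 0.0, "rz": 0.0, "hand": -1.0},
    {"x": 1.9, "y": -5.9, "z": 0.0, "rx": 0.0, "ry": 0.0, "rz": 0.0, "hand": -1.0},
    {"x": 2.9, "y": -8.9, "z": 0.0, "rx": 0.0, "ry": 0.0, "rz": 0.0, "hand": -1.0},
    {"x": 3.9, "y": -11.9, "z": 0.0, "rx": 0.0, "ry": 0.0, "rz": 0.0, "hand": -1.0},
    {"x": 4.9, "y": -14.9, "z": 0.0, "rx": 0.0, "ry": 0.0, "rz": 0.0, "hand": -1.0},
    {"x": 5.7, "y": -17.5, "z": 0.0, "rx": 0.0, "ry": 0.0, "rz": 0.0, "hand": -1.0},
    {"x": 6.3, "y": -19.3, "z": 0.0, "rx": 0.0, "ry": 0.0, "rz": 0.0, "hand": -1.0},
    {"x": 6.52, "y": -19.98, "z": 0.0, "rx": 0.0, "ry": 0.0, "rz": 0.0, "hand": -1.0},
  ],
)

```text
t: 6.0
tool_pos: [534.4, 115.0, 103.1]
tcp_rot: [-180.0, 0.1, 8.6]
contact_force: [-0.3, -0.7, -4.3]
finger_gap: 0.506
```

Run:
```python
from h import *
print(bot.read_state()["tool_pos"])
out=[]
for n in("top","scene"):
    i,d,K,E=load(n);np.savez(n+"1.npz",i=i,d=d,mtx=K,extrinsics=E);w=cloud(d,K,E);x,y,z=w[...,0],w[...,1],w[...,2]
    a=np.radians(8.5);u=(x-535.5)*np.cos(a)+(y-112.9)*np.sin(a);v=-(x-535.5)*np.sin(a)+(y-112.9)*np.cos(a)
    for nm,m in(("ends+",(v>40)&(v<130)),("ends-",(v<-40)&(v>-130))):
        k=m&(abs(u)<40)&(z>85)&(z<125)
        if k.sum()>20:
            P=np.c_[u[k],v[k],z[k]];print(n,nm,k.sum(),"u",np.percentile(P[:,0],[1,50,99]).round(1),"v",np.percentile(P[:,1],[1,99]).round(1),"z",np.median(P[:,2]).round(1))
    c=proj([[535.5,112.9,80]],K,E)[0].astype(int);out.append(cv2.resize(i[c[1]-50:c[1]+50,c[0]-65:c[0]+65],(390,300),interpolation=2))
cv2.imwrite("pics/hover.png",np.hstack(out))
```

```text
[534.43358281 114.97975793 103.13735587]
top ends+ 45 u [-8.7 -2.6  1.9] v [48.5 95.8] z 103.5
top ends- 346 u [-15.6   1.3  19.1] v [-106.5  -41.1] z 103.2
scene ends+ 39 u [-16.3  -6.9  18.6] v [ 43.1 109.7] z 102.7
scene ends- 306 u [-15.7   3.1  19.2] v [-109.5  -41.2] z 102.8
```

View pics/hover.png

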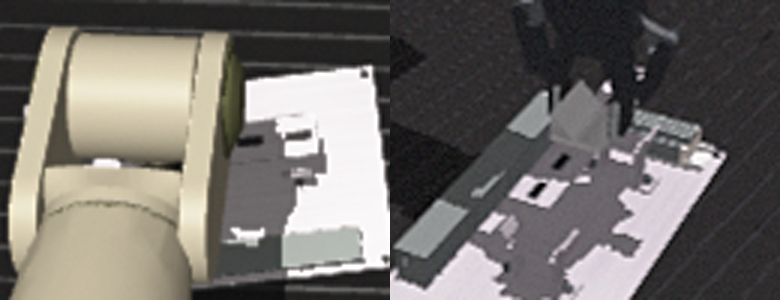

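The left (top) view shows the arm hiding most of the bar, with its -y end at (300,135) over bracket a. The right (scene) view shows the bar held level with its V-block at (580,120), over the brackets. I'll settle and lower part-way.

Call:
servo_tool(
  rows=[
    {"x": 0.0, "y": 0.0, "z": 0.0, "rx": 0.0, "ry": 0.0, "rz": 0.0, "hand": -1.0},
    {"x": 0.0, "y": 0.0, "z": 0.7, "rx": 0.0, "ry": 0.0, "rz": 0.0, "hand": -1.0},
    {"x": 0.0, "y": 0.0, "z": 1.7, "rx": 0.0, "ry": 0.0, "rz": 0.0, "hand": -1.0},
    {"x": 0.0, "y": 0.0, "z": 2.5, "rx": 0.0, "ry": 0.0, "rz": 0.0, "hand": -1.0},
    {"x": 0.0, "y": 0.0, "z": 2.9, "rx": 0.0, "ry": 0.0, "rz": 0.0, "hand": -1.0},
    {"x": 0.0, "y": 0.0, "z": 2.9, "rx": 0.0, "ry": 0.0, "rz": 0.0, "hand": -1.0},
    {"x": 0.0, "y": 0.0, "z": 2.9, "rx": 0.0, "ry": 0.0, "rz": 0.0, "hand": -1.0},
  ],
)

```text
t: 6.8
tool_pos: [535.6, 112.8, 75.4]
tcp_rot: [-180.0, -0.0, 8.5]
contact_force: [0.2, 0.2, -3.7]
finger_gap: 0.503
```

Run:
```python
from h import *
print(bot.read_state()["tool_pos"])
a=np.radians(8.5)
def uv(w):
    x,y=w[...,0]-535.5,w[...,1]-112.9
    return x*np.cos(a)+y*np.sin(a),-x*np.sin(a)+y*np.cos(a)
for n in("top","scene"):
    i,d,K,E=load(n);np.savez(n+"2.npz",i=i,d=d,mtx=K,extrinsics=E);w=cloud(d,K,E);u,v=uv(w);z=w[...,2]
    for lo,hi in((-112,-95),(-95,-75),(-75,-55),(-55,-35),(40,70),(70,112)):
        k=(v>lo)&(v<hi)&(abs(u)<40)&(z>67)&(z<84)
        if k.sum()>15: print(n,lo,hi,k.sum(),"u",np.percentile(u[k],[2,98]).round(1),"v",v[k].min().round(1),v[k].max().round(1),"z",np.median(z[k]).round(1))
    i,d,K,E=load(n,n+"0.npz");w=cloud(d,K,E);u,v=uv(w);z=w[...,2]
    for s in(-85,85):
        k=(abs(v-s)<18)&(abs(u)<40)&(z>50)&(z<64)
        print("  lips",s,"u",np.percentile(u[k],[2,98]).round(1),"v",np.percentile(v[k],[2,98]).round(1))
```

```text
[535.55536967 112.82180697  75.37651816]
top -112 -95 73 u [-14.7  19.2] v -109.7 -95.4 z 74.6
top -95 -75 102 u [-14.5  19.7] v -95.0 -75.2 z 75.2
top -75 -55 99 u [-14.1  19.2] v -74.9 -55.1 z 75.0
top -55 -35 67 u [-14.1  16.8] v -55.0 -35.1 z 75.7
  lips -85 u [-27.6  29. ] v [-97.2 -72.1]
  lips 85 u [-27.7  29. ] v [71.8 98.8]
scene -112 -95 88 u [-14.8  18.9] v -111.6 -95.0 z 74.9
scene -95 -75 83 u [-15.   19.2] v -95.0 -75.0 z 74.9
scene -75 -55 78 u [-14.5  18.7] v -74.4 -55.2 z 75.4
scene -55 -35 75 u [-14.8  19.4] v -54.2 -35.0 z 74.9
scene 40 70 29 u [-15.2   8.1] v 40.7 69.0 z 74.9
  lips -85 u [-28.2  27.2] v [-99.9 -72.9]
  lips 85 u [-27.9  27.7] v [69.5 98. ]
```

Call:
servo_tool(
  rows=[
    {"x": -0.2, "y": 0.0, "z": 0.0, "rx": 0.0, "ry": 0.0, "rz": 0.0, "hand": -1.0},
    {"x": -0.2, "y": 0.0, "z": 0.6, "rx": 0.0, "ry": 0.0, "rz": 0.0, "hand": -1.0},
    {"x": -0.2, "y": 0.0, "z": 1.2, "rx": 0.0, "ry": 0.0, "rz": 0.0, "hand": -1.0},
    {"x": -0.2, "y": 0.0, "z": 1.8, "rx": 0.0, "ry": 0.0, "rz": 0.0, "hand": -1.0},
    {"x": -0.2, "y": 0.0, "z": 2.3, "rx": 0.0, "ry": 0.0, "rz": 0.0, "hand": -1.0},
    {"x": -0.2, "y": 0.0, "z": 2.5, "rx": 0.0, "ry": 0.0, "rz": 0.0, "hand": -1.0},
    {"x": -0.2, "y": 0.0, "z": 2.6, "rx": 0.0, "ry": 0.0, "rz": 0.0, "hand": -1.0},
    {"x": -0.2, "y": 0.0, "z": 2.6, "rx": 0.0, "ry": 0.0, "rz": 0.0, "hand": -1.0},
  ],
)

```text
t: 7.7
tool_pos: [533.5, 112.5, 49.3]
tcp_rot: [180.0, -0.0, 8.5]
contact_force: [-0.4, -0.0, -4.6]
finger_gap: 0.504
```

Call:
servo_tool(
  rows=[
    {"x": 0.0, "y": 0.0, "z": 0.04, "rx": 0.0, "ry": 0.0, "rz": 0.0, "hand": -1.0},
    {"x": 0.0, "y": 0.0, "z": 0.08, "rx": 0.0, "ry": 0.0, "rz": 0.0, "hand": -1.0},
    {"x": 0.0, "y": 0.0, "z": 0.12, "rx": 0.0, "ry": 0.0, "rz": 0.0, "hand": -1.0},
    {"x": 0.0, "y": 0.0, "z": 0.12, "rx": 0.0, "ry": 0.0, "rz": 0.0, "hand": -1.0},
  ],
)

```text
t: 8.1
tool_pos: [533.5, 112.6, 48.2]
tcp_rot: [180.0, -0.0, 8.5]
contact_force: [-0.2, -0.5, -4.2]
finger_gap: 0.505
```

Call:
servo_tool(
  rows=[
    {"x": 0.0, "y": 0.0, "z": 0.04, "rx": 0.0, "ry": 0.0, "rz": 0.0, "hand": -1.0},
    {"x": 0.0, "y": 0.0, "z": 0.08, "rx": 0.0, "ry": 0.0, "rz": 0.0, "hand": -1.0},
    {"x": 0.0, "y": 0.0, "z": 0.08, "rx": 0.0, "ry": 0.0, "rz": 0.0, "hand": -1.0},
  ],
)

```text
t: 8.4
tool_pos: [533.5, 112.5, 48.2]
tcp_rot: [180.0, -0.0, 8.5]
contact_force: [-3.9, -0.2, 5.7]
finger_gap: 0.506
```

Call:
servo_tool(
  rows=[
    {"x": 0.0, "y": 0.0, "z": 0.04, "rx": 0.0, "ry": 0.0, "rz": 0.0, "hand": -1.0},
    {"x": 0.0, "y": 0.0, "z": 0.06, "rx": 0.0, "ry": 0.0, "rz": 0.0, "hand": -1.0},
    {"x": 0.0, "y": 0.0, "z": 0.06, "rx": 0.0, "ry": 0.0, "rz": 0.0, "hand": -1.0},
  ],
)

```text
t: 8.7
tool_pos: [533.5, 112.6, 48.2]
tcp_rot: [180.0, -0.0, 8.5]
contact_force: [-7.3, -0.9, 12.9]
finger_gap: 0.503
```

Call:
servo_tool(
  rows=[
    {"x": 0.0, "y": 0.0, "z": -0.1, "rx": 0.0, "ry": 0.0, "rz": 0.0, "hand": -1.0},
    {"x": 0.0, "y": 0.0, "z": -0.1, "rx": 0.0, "ry": 0.0, "rz": 0.0, "hand": 0.1},
    {"x": 0.0, "y": 0.0, "z": -0.1, "rx": 0.0, "ry": 0.0, "rz": 0.0, "hand": 0.3},
    {"x": 0.0, "y": 0.0, "z": -0.1, "rx": 0.0, "ry": 0.0, "rz": 0.0, "hand": 0.5},
    {"x": 0.0, "y": 0.0, "z": -0.1, "rx": 0.0, "ry": 0.0, "rz": 0.0, "hand": 0.8},
    {"x": 0.0, "y": 0.0, "z": -0.1, "rx": 0.0, "ry": 0.0, "rz": 0.0, "hand": 0.8},
    {"x": 0.0, "y": 0.0, "z": -0.1, "rx": 0.0, "ry": 0.0, "rz": 0.0, "hand": 0.8},
  ],
)

```text
t: 9.4
tool_pos: [533.5, 112.5, 47.7]
tcp_rot: [180.0, -0.0, 8.5]
contact_force: [-0.7, 0.0, 0.3]
finger_gap: 0.899
```

Call:
servo_tool(
  rows=[
    {"x": 0.0, "y": 0.0, "z": -1.0, "rx": 0.0, "ry": 0.0, "rz": 0.0, "hand": 0.8},
    {"x": 0.0, "y": 0.0, "z": -3.0, "rx": 0.0, "ry": 0.0, "rz": 0.0, "hand": 0.8},
    {"x": 0.0, "y": 0.0, "z": -6.0, "rx": 0.0, "ry": 0.0, "rz": 0.0, "hand": 1.0},
    {"x": 0.0, "y": 0.0, "z": -10.0, "rx": 0.0, "ry": 0.0, "rz": 0.0, "hand": 1.0},
    {"x": 0.0, "y": 4.0, "z": -12.0, "rx": 0.0, "ry": 0.0, "rz": 0.0, "hand": 1.0},
    {"x": 0.0, "y": 9.0, "z": -12.0, "rx": 0.0, "ry": 0.0, "rz": 0.0, "hand": 1.0},
    {"x": 0.0, "y": 14.0, "z": -12.0, "rx": 0.0, "ry": 0.0, "rz": 0.0, "hand": 1.0},
    {"x": 0.0, "y": 18.0, "z": -12.0, "rx": 0.0, "ry": 0.0, "rz": 0.0, "hand": 1.0},
  ],
)

```text
t: 10.2
tool_pos: [560.1, -68.0, 168.8]
tcp_rot: [180.0, -0.1, 8.4]
contact_force: [0.2, 0.7, -0.1]
finger_gap: 1.002
```

Run:
```python
from h import *
print(bot.read_state()["tool_pos"])
a=np.radians(8.5)
def uv(w):
    x,y=w[...,0]-535.5,w[...,1]-112.9
    return x*np.cos(a)+y*np.sin(a),-x*np.sin(a)+y*np.cos(a)
out=[]
for n in("top","scene"):
    i,d,K,E=load(n);np.savez(n+"3.npz",i=i,d=d,mtx=K,extrinsics=E);w=cloud(d,K,E);u,v=uv(w);z=w[...,2]
    k=(abs(v)<40)&(abs(u)<40)&(z>62)&(z<80)
    r=box(w[k]);print(n,"block",k.sum(),r,"z",np.percentile(w[k][:,2],95),"u",np.percentile(u[k],[1,99]),"v",np.percentile(v[k],[1,99]))
    for s in(-1,1):
        k=(v*s>35)&(v*s<113)&(abs(u)<18)&(z>44)&(z<54)
        print("  arm",s,k.sum(),"z",np.median(z[k]),"u",np.percentile(u[k],[2,98]),"v",np.percentile(v[k],[1,99]))
    c=proj([[535.5,112.9,60]],K,E)[0].astype(int);out.append(cv2.resize(i[c[1]-50:c[1]+50,c[0]-65:c[0]+65],(390,300),interpolation=2))
cv2.imwrite("pics/placed.png",np.hstack(out))
```

```text
[560.09003242 -67.97371054 168.77956972]
top block 248 ((536.0946044921875, 113.10986328125), (44.81620407104492, 55.777042388916016), 8.497069358825684) z 76.03908789550216 u [-21.55809292  22.33851741] v [-27.11485682  27.49846591]
  arm -1 79 z 48.57715106764067 u [-14.9467638   17.10361054] v [-57.86594252 -35.33735692]
  arm 1 343 z 48.219210859708255 u [-16.55142509  17.27516229] v [ 36.05304352 109.21292783]
scene block 184 ((535.7195434570312, 111.66049194335938), (44.478878021240234, 59.428375244140625), 8.472931861877441) z 74.2214310036452 u [-21.49929075  22.13711803] v [-30.27112448  26.59716583]
  arm -1 308 z 47.66266712027755 u [-16.62141453  17.0238276 ] v [-111.2135065   -36.10570574]
  arm 1 177 z 47.72155892097578 u [-17.15406734  17.28815585] v [ 40.42568992 108.90341141]
```

View pics/placed.png

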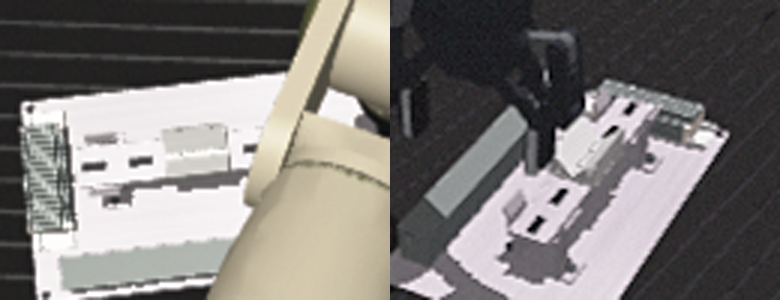

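Both views show the bar seated on both brackets between the lips: block at left (195,148) and right (590,145). Measured: centre within 0.5 mm in u and 1–2 mm in v, both arms level at 48 mm. Now the can.

Call:
servo_tool(
  rows=[
    {"x": 0.9, "y": 4.0, "z": 0.0, "rx": 0.0, "ry": 0.0, "rz": -0.03, "hand": 1.0},
    {"x": 1.9, "y": 8.5, "z": 1.0, "rx": 0.0, "ry": 0.0, "rz": -0.06, "hand": 1.0},
    {"x": 2.9, "y": 13.0, "z": 3.0, "rx": 0.0, "ry": 0.0, "rz": -0.09, "hand": 1.0},
    {"x": 3.9, "y": 17.0, "z": 5.0, "rx": 0.0, "ry": 0.0, "rz": -0.11, "hand": 1.0},
    {"x": 4.6, "y": 20.3, "z": 7.0, "rx": 0.0, "ry": 0.0, "rz": -0.128, "hand": 1.0},
    {"x": 4.92, "y": 21.68, "z": 8.7, "rx": 0.0, "ry": 0.0, "rz": -0.128, "hand": 1.0},
    {"x": 4.92, "y": 21.68, "z": 8.7, "rx": 0.0, "ry": 0.0, "rz": -0.128, "hand": 1.0},
    {"x": 4.92, "y": 21.68, "z": 8.7, "rx": 0.0, "ry": 0.0, "rz": -0.128, "hand": 1.0},
  ],
)

```text
t: 11.1
tool_pos: [640.7, -271.7, 81.5]
tcp_rot: [-180.0, -0.0, 15.8]
contact_force: [0.1, 0.2, -0.4]
finger_gap: 0.999
```

Call:
servo_tool(
  rows=[
    {"x": 0.0, "y": 0.0, "z": 2.0, "rx": 0.0, "ry": 0.0, "rz": 0.0, "hand": 1.0},
    {"x": 0.0, "y": 0.0, "z": 4.0, "rx": 0.0, "ry": 0.0, "rz": 0.0, "hand": 1.0},
    {"x": 0.0, "y": 0.0, "z": 6.0, "rx": 0.0, "ry": 0.0, "rz": 0.0, "hand": 1.0},
    {"x": 0.0, "y": 0.0, "z": 7.0, "rx": 0.0, "ry": 0.0, "rz": 0.0, "hand": 1.0},
    {"x": 0.0, "y": 0.0, "z": 7.0, "rx": 0.0, "ry": 0.0, "rz": 0.0, "hand": 0.4},
    {"x": 0.0, "y": 0.0, "z": 7.0, "rx": 0.0, "ry": 0.0, "rz": 0.0, "hand": 0.3},
    {"x": 0.0, "y": 0.0, "z": 7.0, "rx": 0.0, "ry": 0.0, "rz": 0.0, "hand": 0.3},
  ],
)

```text
t: 11.8
tool_pos: [641.3, -272.8, 12.4]
tcp_rot: [179.9, -0.1, 15.8]
contact_force: [0.6, -0.2, 0.6]
finger_gap: 0.653
```

Call:
servo_tool(
  rows=[
    {"x": 0.0, "y": 0.0, "z": 0.0, "rx": 0.0, "ry": 0.0, "rz": 0.0, "hand": 0.2},
    {"x": 0.0, "y": 0.0, "z": 0.0, "rx": 0.0, "ry": 0.0, "rz": 0.0, "hand": 0.1},
    {"x": 0.0, "y": 0.0, "z": 0.0, "rx": 0.0, "ry": 0.0, "rz": 0.0, "hand": -1.0},
    {"x": 0.0, "y": 0.0, "z": 0.0, "rx": 0.0, "ry": 0.0, "rz": 0.0, "hand": -1.0},
    {"x": 0.0, "y": 0.0, "z": 0.0, "rx": 0.0, "ry": 0.0, "rz": 0.0, "hand": -1.0},
    {"x": 0.0, "y": 0.0, "z": 0.0, "rx": 0.0, "ry": 0.0, "rz": 0.0, "hand": -1.0},
    {"x": 0.0, "y": 0.0, "z": 0.0, "rx": 0.0, "ry": 0.0, "rz": 0.0, "hand": -1.0},
  ],
)

```text
t: 12.5
tool_pos: [640.9, -272.9, 12.1]
tcp_rot: [179.9, -0.0, 15.8]
contact_force: [-2.4, 1.0, 5.2]
finger_gap: 0.561
```

Call:
servo_tool(
  rows=[
    {"x": 0.0, "y": 0.0, "z": -0.3, "rx": 0.0, "ry": 0.0, "rz": 0.0, "hand": -1.0},
    {"x": 0.0, "y": 0.0, "z": -1.0, "rx": 0.0, "ry": 0.0, "rz": 0.0, "hand": -1.0},
    {"x": 0.0, "y": 0.0, "z": -2.5, "rx": 0.0, "ry": 0.0, "rz": 0.0, "hand": -1.0},
    {"x": 0.0, "y": 0.0, "z": -4.5, "rx": 0.0, "ry": 0.0, "rz": 0.0, "hand": -1.0},
    {"x": 0.0, "y": 0.0, "z": -7.0, "rx": 0.0, "ry": 0.0, "rz": 0.0, "hand": -1.0},
    {"x": 0.0, "y": 0.0, "z": -9.5, "rx": 0.0, "ry": 0.0, "rz": 0.0, "hand": -1.0},
    {"x": 0.0, "y": 0.0, "z": -11.3, "rx": 0.0, "ry": 0.0, "rz": 0.0, "hand": -1.0},
    {"x": 0.0, "y": 0.0, "z": -12.0, "rx": 0.0, "ry": 0.0, "rz": 0.0, "hand": -1.0},
  ],
)

```text
t: 13.3
tool_pos: [641.3, -273.1, 134.1]
tcp_rot: [179.8, -0.2, 15.8]
contact_force: [1.1, 0.6, -2.8]
finger_gap: 0.568
```

Call:
servo_tool(
  rows=[
    {"x": 0.0, "y": -1.0, "z": 0.0, "rx": 0.0, "ry": 0.0, "rz": 0.01, "hand": -1.0},
    {"x": 0.0, "y": -3.0, "z": 0.0, "rx": 0.0, "ry": 0.0, "rz": 0.02, "hand": -1.0},
    {"x": 0.0, "y": -5.7, "z": 0.0, "rx": 0.0, "ry": 0.0, "rz": 0.04, "hand": -1.0},
    {"x": 0.1, "y": -8.5, "z": 0.0, "rx": 0.0, "ry": 0.0, "rz": 0.06, "hand": -1.0},
    {"x": 0.1, "y": -11.4, "z": 0.0, "rx": 0.0, "ry": 0.0, "rz": 0.08, "hand": -1.0},
    {"x": 0.1, "y": -14.3, "z": 0.0, "rx": 0.0, "ry": 0.0, "rz": 0.1, "hand": -1.0},
    {"x": 0.1, "y": -17.2, "z": 0.0, "rx": 0.0, "ry": 0.0, "rz": 0.115, "hand": -1.0},
    {"x": 0.1, "y": -20.0, "z": 0.0, "rx": 0.0, "ry": 0.0, "rz": 0.128, "hand": -1.0},
  ],
)

```text
t: 14.1
tool_pos: [585.6, -78.0, 129.6]
tcp_rot: [-179.9, 0.1, 8.4]
contact_force: [0.6, 0.4, -2.6]
finger_gap: 0.568
```

Call:
servo_tool(
  rows=[
    {"x": -0.35, "y": -2.9, "z": 0.0, "rx": 0.0, "ry": 0.0, "rz": 0.0, "hand": -1.0},
    {"x": -0.7, "y": -5.8, "z": 0.0, "rx": 0.0, "ry": 0.0, "rz": 0.0, "hand": -1.0},
    {"x": -1.1, "y": -8.7, "z": 0.0, "rx": 0.0, "ry": 0.0, "rz": 0.0, "hand": -1.0},
    {"x": -1.45, "y": -11.6, "z": 0.0, "rx": 0.0, "ry": 0.0, "rz": 0.0, "hand": -1.0},
    {"x": -1.8, "y": -14.5, "z": 0.0, "rx": 0.0, "ry": 0.0, "rz": 0.0, "hand": -1.0},
    {"x": -2.15, "y": -17.2, "z": 0.0, "rx": 0.0, "ry": 0.0, "rz": 0.0, "hand": -1.0},
    {"x": -2.4, "y": -19.1, "z": 0.0, "rx": 0.0, "ry": 0.0, "rz": 0.0, "hand": -1.0},
    {"x": -2.48, "y": -19.82, "z": 0.0, "rx": 0.0, "ry": 0.0, "rz": 0.0, "hand": -1.0},
  ],
)

```text
t: 14.9
tool_pos: [531.7, 114.3, 129.9]
tcp_rot: [-180.0, 0.1, 8.6]
contact_force: [0.8, -0.7, -2.8]
finger_gap: 0.567
```

Call:
servo_tool(
  rows=[
    {"x": 0.0, "y": 0.0, "z": 0.0, "rx": 0.0, "ry": 0.0, "rz": 0.0, "hand": -1.0},
    {"x": 0.0, "y": 0.0, "z": 0.8, "rx": 0.0, "ry": 0.0, "rz": 0.0, "hand": -1.0},
    {"x": 0.0, "y": 0.0, "z": 2.0, "rx": 0.0, "ry": 0.0, "rz": 0.0, "hand": -1.0},
    {"x": 0.0, "y": 0.0, "z": 2.8, "rx": 0.0, "ry": 0.0, "rz": 0.0, "hand": -1.0},
    {"x": 0.0, "y": 0.0, "z": 3.0, "rx": 0.0, "ry": 0.0, "rz": 0.0, "hand": -1.0},
    {"x": 0.0, "y": 0.0, "z": 3.0, "rx": 0.0, "ry": 0.0, "rz": 0.0, "hand": -1.0},
    {"x": 0.0, "y": 0.0, "z": 3.0, "rx": 0.0, "ry": 0.0, "rz": 0.0, "hand": -1.0},
  ],
)

```text
t: 15.6
tool_pos: [533.5, 112.3, 100.9]
tcp_rot: [180.0, -0.0, 8.5]
contact_force: [0.0, -0.7, -3.1]
finger_gap: 0.566
```

Run:
```python
from h import *
from scipy.optimize import least_squares
s=bot.read_state();print(s["tool_pos"],s["tcp_rot"],s["contact_force"],s["finger_gap"])
a=np.radians(8.5);out=[]
for n in("top","scene"):
    i,d,K,E=load(n);np.savez(n+"4.npz",i=i,d=d,mtx=K,extrinsics=E);w=cloud(d,K,E);x,y=w[...,0]-535.5,w[...,1]-112.9
    u=x*np.cos(a)+y*np.sin(a);v=-x*np.sin(a)+y*np.cos(a);z=w[...,2]
    k=(abs(v)<75)&(abs(v)>16)&(abs(u)<40)&(z>85)&(z<150);U,V,Z=u[k],v[k],z[k]
    f=lambda p:np.hypot(U-p[0]+np.radians(p[2])*V,Z-p[1]-np.radians(p[3])*V)-25
    r=least_squares(f,[0,120,0,0],loss="soft_l1",f_scale=1);g=abs(f(r.x))<3
    print(n,k.sum(),g.sum(),"u,z,dyaw,pitch",r.x.round(1),"v",np.percentile(V[g],[.5,99.5]).round(1))
    c=proj([[535.5,112.9,90]],K,E)[0].astype(int);out.append(cv2.resize(i[c[1]-50:c[1]+50,c[0]-65:c[0]+65],(390,300),interpolation=2))
cv2.imwrite("pics/canhover.png",np.hstack(out))
```

```text
[533.54388588 112.29432535 100.87468668] [ 1.79995474e+02 -2.44953265e-02  8.46809142e+00] [ 0.0082333  -0.69674394 -3.10643592] 0.5664404413063012
top 89 71 u,z,dyaw,pitch [  6.  125.   -6.3   9.7] v [-53.  57.]
scene 491 286 u,z,dyaw,pitch [  0.2 116.9  -1.9   0.9] v [-56.3  43. ]
```

View pics/canhover.png

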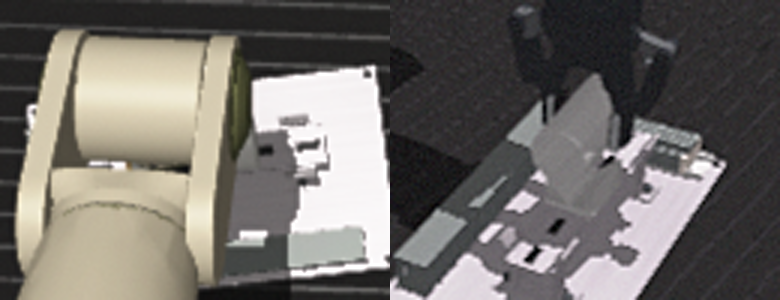

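The right view shows the can held level over the V-block at (575,150), terminals towards the terminal blocks. The left view only shows the arm over it. Both cameras put the can about 1.4 mm too far towards -v, so I correct that while lowering.

Call:
servo_tool(
  rows=[
    {"x": 0.0, "y": -0.14, "z": 0.3, "rx": 0.0, "ry": 0.0, "rz": 0.0, "hand": -1.0},
    {"x": 0.0, "y": -0.14, "z": 0.8, "rx": 0.0, "ry": 0.0, "rz": 0.0, "hand": -1.0},
    {"x": 0.0, "y": -0.14, "z": 1.3, "rx": 0.0, "ry": 0.0, "rz": 0.0, "hand": -1.0},
    {"x": 0.0, "y": -0.14, "z": 1.8, "rx": 0.0, "ry": 0.0, "rz": 0.0, "hand": -1.0},
    {"x": 0.0, "y": -0.14, "z": 2.2, "rx": 0.0, "ry": 0.0, "rz": 0.0, "hand": -1.0},
    {"x": 0.0, "y": -0.14, "z": 2.4, "rx": 0.0, "ry": 0.0, "rz": 0.0, "hand": -1.0},
    {"x": 0.0, "y": -0.14, "z": 2.5, "rx": 0.0, "ry": 0.0, "rz": 0.0, "hand": -1.0},
    {"x": 0.0, "y": -0.14, "z": 2.5, "rx": 0.0, "ry": 0.0, "rz": 0.0, "hand": -1.0},
  ],
)

```text
t: 16.5
tool_pos: [533.1, 113.8, 75.6]
tcp_rot: [-180.0, 0.0, 8.5]
contact_force: [-0.0, -0.1, -3.1]
finger_gap: 0.564
```

Call:
servo_tool(
  rows=[
    {"x": 0.0, "y": 0.0, "z": 0.04, "rx": 0.0, "ry": 0.0, "rz": 0.0, "hand": -1.0},
    {"x": 0.0, "y": 0.0, "z": 0.08, "rx": 0.0, "ry": 0.0, "rz": 0.0, "hand": -1.0},
    {"x": 0.0, "y": 0.0, "z": 0.08, "rx": 0.0, "ry": 0.0, "rz": 0.0, "hand": -1.0},
  ],
)

```text
t: 16.8
tool_pos: [533.1, 113.8, 74.9]
tcp_rot: [180.0, -0.0, 8.5]
contact_force: [-0.3, 0.1, -2.6]
finger_gap: 0.568
```

Call:
servo_tool(
  rows=[
    {"x": 0.0, "y": 0.0, "z": 0.04, "rx": 0.0, "ry": 0.0, "rz": 0.0, "hand": -1.0},
    {"x": 0.0, "y": 0.0, "z": 0.08, "rx": 0.0, "ry": 0.0, "rz": 0.0, "hand": -1.0},
    {"x": 0.0, "y": 0.0, "z": 0.08, "rx": 0.0, "ry": 0.0, "rz": 0.0, "hand": -1.0},
  ],
)

```text
t: 17.1
tool_pos: [533.1, 113.8, 74.0]
tcp_rot: [-180.0, 0.0, 8.5]
contact_force: [0.3, 0.2, -3.3]
finger_gap: 0.562
```

Call:
servo_tool(
  rows=[
    {"x": 0.0, "y": 0.0, "z": 0.04, "rx": 0.0, "ry": 0.0, "rz": 0.0, "hand": -1.0},
    {"x": 0.0, "y": 0.0, "z": 0.08, "rx": 0.0, "ry": 0.0, "rz": 0.0, "hand": -1.0},
    {"x": 0.0, "y": 0.0, "z": 0.08, "rx": 0.0, "ry": 0.0, "rz": 0.0, "hand": -1.0},
  ],
)

```text
t: 17.4
tool_pos: [533.3, 113.8, 73.5]
tcp_rot: [180.0, -0.0, 8.5]
contact_force: [1.2, 1.2, -1.8]
finger_gap: 0.564
```

Call:
servo_tool(
  rows=[
    {"x": 0.0, "y": 0.0, "z": 0.03, "rx": 0.0, "ry": 0.0, "rz": 0.0, "hand": -1.0},
    {"x": 0.0, "y": 0.0, "z": 0.05, "rx": 0.0, "ry": 0.0, "rz": 0.0, "hand": -1.0},
    {"x": 0.0, "y": 0.0, "z": 0.05, "rx": 0.0, "ry": 0.0, "rz": 0.0, "hand": -1.0},
  ],
)

```text
t: 17.7
tool_pos: [533.3, 113.9, 73.4]
tcp_rot: [180.0, -0.0, 8.5]
contact_force: [-2.0, -0.0, 5.3]
finger_gap: 0.569
```

Call:
servo_tool(
  rows=[
    {"x": 0.0, "y": 0.0, "z": 0.03, "rx": 0.0, "ry": 0.0, "rz": 0.0, "hand": -1.0},
    {"x": 0.0, "y": 0.0, "z": 0.06, "rx": 0.0, "ry": 0.0, "rz": 0.0, "hand": -1.0},
    {"x": 0.0, "y": 0.0, "z": 0.09, "rx": 0.0, "ry": 0.0, "rz": 0.0, "hand": -1.0},
    {"x": 0.0, "y": 0.0, "z": 0.09, "rx": 0.0, "ry": 0.0, "rz": 0.0, "hand": -1.0},
    {"x": 0.0, "y": 0.0, "z": 0.09, "rx": 0.0, "ry": 0.0, "rz": 0.0, "hand": -1.0},
  ],
)

```text
t: 18.2
tool_pos: [533.4, 113.8, 73.3]
tcp_rot: [180.0, -0.1, 8.5]
contact_force: [-4.7, -0.6, 13.1]
finger_gap: 0.569
```

Call:
servo_tool(
  rows=[
    {"x": -0.02, "y": 0.0, "z": 0.02, "rx": 0.0, "ry": 0.0, "rz": 0.0, "hand": -1.0},
    {"x": -0.04, "y": 0.0, "z": 0.04, "rx": 0.0, "ry": 0.0, "rz": 0.0, "hand": -1.0},
    {"x": -0.04, "y": 0.0, "z": 0.05, "rx": 0.0, "ry": 0.0, "rz": 0.0, "hand": -1.0},
    {"x": -0.04, "y": 0.0, "z": 0.05, "rx": 0.0, "ry": 0.0, "rz": 0.0, "hand": -1.0},
    {"x": -0.04, "y": 0.0, "z": 0.05, "rx": 0.0, "ry": 0.0, "rz": 0.0, "hand": -1.0},
    {"x": -0.04, "y": 0.0, "z": 0.05, "rx": 0.0, "ry": 0.0, "rz": 0.0, "hand": -1.0},
  ],
)

```text
t: 18.8
tool_pos: [533.4, 113.8, 73.3]
tcp_rot: [180.0, -0.1, 8.5]
contact_force: [-4.0, -0.3, 16.9]
finger_gap: 0.567
```

Run:
```python
from h import *
from scipy.optimize import least_squares
s=bot.read_state();print(s["t"],s["tool_pos"],s["tcp_rot"],s["contact_force"],s["torque"],s["finger_gap"])
a=np.radians(8.5);out=[]
for n in("top","scene"):
    i,d,K,E=load(n);w=cloud(d,K,E);x,y=w[...,0]-535.5,w[...,1]-112.9
    u=x*np.cos(a)+y*np.sin(a);v=-x*np.sin(a)+y*np.cos(a);z=w[...,2]
    k=(v<-32)&(v>-75)&(abs(u)<32)&(z>78)&(z<122);U,V,Z=u[k],v[k],z[k]
    f=lambda p:np.hypot(U-p[0],Z-p[1])-25
    r=least_squares(f,[0,90],loss="soft_l1",f_scale=1);g=abs(f(r.x))<3
    print(n,k.sum(),g.sum(),"u,z",r.x.round(1),"v",np.percentile(V[g],[.5,99.5]).round(1))
    b=(v<-20)&(v>-40)&(abs(u)<24)&(z>60)&(z<77)&(abs(u)>12)
    if b.sum()>5:print("  block -end",np.percentile(v[b],[1,5]).round(1),b.sum())
    b=(v<-60)&(v>-113)&(abs(u)<18)&(z>44)&(z<54)
    if b.sum()>5:print("  bar -arm z",np.median(z[b]),"u",np.percentile(u[b],[2,98]).round(1),"v",v[b].min())
    c=proj([[535.5,112.9,70]],K,E)[0].astype(int);out.append(cv2.resize(i[c[1]-50:c[1]+50,c[0]-65:c[0]+65],(390,300),interpolation=2))
cv2.imwrite("pics/final.png",np.hstack(out))
```

```text
18.8 [533.41359895 113.80226644  73.33394823] [ 1.79978261e+02 -1.34261719e-01  8.48603160e+00] [-4.00618997 -0.30906967 16.905114  ] [ 0.01199348  0.91671422 -0.01944844] 0.566664720532021
top 68 53 u,z [ 0.3 88.7] v [-51.4 -33.8]
  bar -arm z 48.529542083276056 u [-16.6  16.7] v -109.80603370139073
scene 300 150 u,z [-0.3 87.7] v [-54.9 -33. ]
  block -end [-29.7 -29.4] 17
  bar -arm z 47.82733025261689 u [-16.7  17.1] v -112.12817413287505
```

View pics/final.png

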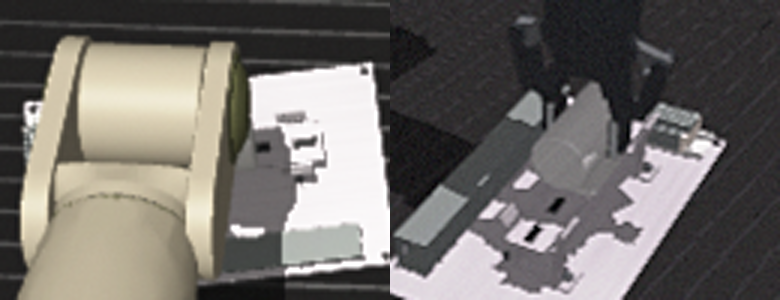

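The right view shows the can seated in the V at (580,150), terminals towards the terminal blocks, with the bar still between the lips. The left view shows the -y bar arm at (300,140), unchanged. A small shift will even out the load on the flanks.

Call:
servo_tool(
  rows=[
    {"x": -0.03, "y": 0.0, "z": 0.01, "rx": 0.0, "ry": 0.0, "rz": 0.0, "hand": -1.0},
    {"x": -0.06, "y": 0.0, "z": 0.02, "rx": 0.0, "ry": 0.0, "rz": 0.0, "hand": -1.0},
    {"x": -0.06, "y": 0.0, "z": 0.02, "rx": 0.0, "ry": 0.0, "rz": 0.0, "hand": -1.0},
    {"x": -0.06, "y": 0.0, "z": 0.02, "rx": 0.0, "ry": 0.0, "rz": 0.0, "hand": -1.0},
    {"x": -0.06, "y": 0.0, "z": 0.02, "rx": 0.0, "ry": 0.0, "rz": 0.0, "hand": -1.0},
    {"x": -0.06, "y": 0.0, "z": 0.02, "rx": 0.0, "ry": 0.0, "rz": 0.0, "hand": -1.0},
  ],
)

```text
t: 19.5
tool_pos: [533.4, 113.8, 73.4]
tcp_rot: [180.0, -0.2, 8.5]
contact_force: [-2.7, 0.4, 15.8]
finger_gap: 0.571
```

Call:
servo_tool(
  rows=[
    {"x": 0.0, "y": 0.0, "z": 0.02, "rx": 0.0, "ry": 0.0, "rz": 0.0, "hand": -1.0},
    {"x": 0.0, "y": 0.0, "z": 0.03, "rx": 0.0, "ry": 0.0, "rz": 0.0, "hand": -1.0},
    {"x": 0.0, "y": 0.0, "z": 0.03, "rx": 0.0, "ry": 0.0, "rz": 0.0, "hand": -1.0},
    {"x": 0.0, "y": 0.0, "z": 0.03, "rx": 0.0, "ry": 0.0, "rz": 0.0, "hand": -1.0},
    {"x": 0.0, "y": 0.0, "z": 0.03, "rx": 0.0, "ry": 0.0, "rz": 0.0, "hand": -1.0},
  ],
)

```text
t: 20.0
tool_pos: [533.4, 113.8, 73.3]
tcp_rot: [180.0, -0.2, 8.5]
contact_force: [-3.1, 1.0, 19.1]
finger_gap: 0.568
```

Run:
```python
from station import bot
s=bot.read_state();print(s["t"],s["tool_pos"],s["contact_force"],s["finger_gap"])
if 12<s["contact_force"][2]<30: print(bot.finish_job())
```

```text
20.0 [533.39540581 113.82912205  73.34635961] [-3.08445627  1.001666   19.08147765] 0.5675845466584617
the job is handed in; nothing more can be done
None
```

The job is done and handed in at 20 s. The carrier bar farthest to the robot's right is on both stand-off seats between the lips. The capacitor sits in its V-block with the terminals towards the terminal blocks. The fingers still grip it and push it down with about 19 N.

**Bar:** both ends were level when I let go. The block was within about 0.5 mm of centre across the plate and 2 mm along it. The visible arm of the bar had not moved once the capacitor was in.

**Capacitor:** it was 0.3 mm or less off centre across the V and about 0.7 mm off along the block.

Checks that disagreed or were limited:
- **Camera against arm:** the cameras and the arm's own position differed by about 2 mm across the bar. I corrected for this before lowering it.
- **Axis height:** the cameras put the capacitor's axis at 88 to 89 mm instead of 90.4 mm. Given their roughly 2 mm accuracy, I relied on the firm contact I felt.
- **Side force:** about 3 N of sideways force remained, so the load on the two flanks is slightly uneven.
- **Hidden end:** the arm blocked the top camera's view of the terminal end, so the centring along the block comes from the opposite end.
- **Other items:** I did not re-measure the screwdriver, circuit breaker or blue bin at the end. No planned path came near them, and no unexpected forces showed during the moves.

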